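Charge the air reservoir with the hand pump

ROBOT

A 7-joint arm with a two-finger parallel gripper is mounted at the origin on a cart in front of the work surface, level with it; the furniture and walls round the work are solid. World frame = base frame: x ahead of the robot, y to its left, z up, the work surface at z = 0. Lengths are in mm, angles in rad, forces in N, time in s.
With the tool pointing down it reaches from about 425 to 875 mm from the base axis. Payload 9.9 kg.
Tool frame: the origin (TCP) lies at the very end of the fingers, on their centre line; the grasp point (between the pads) lies 19 mm behind it; z points along the fingers, y is the line along which they close (so a half turn about z gives the same grasp; the last joint's range is limited). The gripper opens to 85 mm and grips with 20 to 120 N. Pads are 22 mm wide; open, the fingers measure 114 mm over their backs; the gripper's body (76 mm by 85 mm) begins 54 mm behind the grasp point. The pads swing forward as they close: fully open they stand 13 mm farther back than shut.
Start: joints at [-1.292, 0.576, 0.025, 1.437, -0.015, 1.129, -0.057], TCP at [239.546, 631.068, 231.289] pointing down, gripper open.
Joint ranges: [-2.76, 2.76], [-0.34, 2.15], [-1.52, 1.57], [0.19, 2.46], [-1.09, 4.23], [0.17, 1.99], [-2.82, 2.82]. Speed limits (rad/s): [2.22, 2.22, 3.01, 3.01, 3.14, 3.14, 3.14].

INTERFACE

Orientations are given as a unit quaternion [w, x, y, z].
In Python, from plant import bot, imaging, finder gives the robot as it stands.
- The arm moves only by the tool servo_tool, never from a script. Its argument "commands" is a list that holds one entry, the list of rows, each a list of 7 numbers: the turn, a rotation vector about the tool's x, y, z as a fraction of full scale, then the shift along the tool's x, y, z as a fraction of full scale, then the closure, from 0 (fully open) to 1 (shut). In form: [[[wx, wy, wz, tx, ty, tz, claw], ...]]. A call has 1 to 12 rows; each row shifts and turns the commanded pose from where the row before left it, along the tool's axes as they then stand; what a row does not reach is not made up. Full scale, the value 1, is 0.02 m for a shift and 90 degrees for a turn. A row lasts 1/12 s, in which the tool goes at most 41.7 mm and 7.16 degrees, less where a joint would pass 70% of its speed; a pose out of reach is approached as far as the arm can. A call with a number of a shift or a turn outside -1 to 1 is refused whole. A call with a gripper value outside its range is refused whole. The fingers move at their own pace and stop on an object; "newtons" is the grip in N (left out, the last holds). Time passes only in rows, so rows that do not move let the fingers close. It gives the time, the measured TCP pose, the force, the opening and the grip force at its end, in the units of the state.
- bot.read_state(): the state, without advancing time (a new reading comes with each control period).
- imaging.capture(name): name is "scene" or "top" or "wrist"; returns a dict with "color" (480x640x3 uint8, red, green, blue), "depth" (480x640 float32, mm along the optical axis (not along the pixel's ray), 0 where there is no reading), "fov_y" (degrees; the focal length in pixels is half the picture's height over the tangent of half this angle, whatever the lens; pixels are square), "cx", "cy" (the principal point, pixels), "rvec" (rotation vector, rad) and "tvec" (3), from world to camera coordinates, as OpenCV has them. Camera axes: x right, y down, z forward; pixel columns grow to the right and rows downward; lengths in mm; the calibration is good to about 2 mm. A picture is of the moment at which its call begins.
- bot.hand_in(): hands the job in; it is judged then, once.
Trained networks look in the newest picture that a camera, given by its name, has taken for a name from the list of things; names that differ only in an ending like _2 or _b are one class to them, and where a whole thing is asked for, a point or a joint stands for the part that bears it (a point fixed in the world has none). Each returns a list of dicts, best first, with "score" (0 to 1); they miss things now and then, are a little off and sometimes report something else, mostly with a low value. They report only what shows in the picture. A call takes as long as a camera call.
- finder.boxes_of(query, camera): "centre" ([x, y, z] in mm, in world coordinates, good to about 4 mm: the middle of the surface that is visible of it).
- finder.outline_of(query, camera): "pixels" (480x640 bool, what is visible of it).
The state is a dict: "t": time; "joint_positions": joint angles; "dq": joint speeds; "joint_torque": joint torques, N m; "ee_pos": TCP position; "tool_rot": TCP orientation; "force": force on the tool from outside, world axes, zero at the start; "moment": the same for the moment, N m; "finger_gap": finger opening in mm; "gripper_force": force on a finger pad.
Only numpy, scipy, OpenCV 4.12 (cv2) and the standard library are available. Lean on these libraries where they do the work, as an engineer would, in place of code of your own. Each camera call takes 0.05 s, during which the arm holds its last target. There are 200 camera calls.

TASK

Working with the fingertips, charge the blue air reservoir: first push the black vent slide fully shut, away from its red mark to its green mark, then press the red plunger down again and again, letting it spring up each time, until the yellow indicator pin stands fully out and its whole green band shows. Do not touch or pull the pin itself, leave the loose things around the pump standing where they are, and finish clear of everything with the plunger up.

Things in the scene. Friction and masses are not known exactly. Their poses are not given: they have to be found in the camera images.
- pump: hand pump of a small air reservoir, screwed to the worktop. Origin: centre of the underside of its white base plate (170 x 190 x 12 mm), on the worktop; x runs from the open front edge towards the blue reservoir (a lying cylinder 46 mm thick, 130 mm long along y, its axis at x = +55 mm, top 63 mm above the worktop), y across the plate, z up. It is turned up to 0.4 rad from facing the robot. Aluminium barrel at the plate's middle, 48 mm wide, top 85 mm up
- plunger_top (a point): centre of the flat top of the red round plunger knob (50 mm wide, 14 mm thick) over the barrel, 124 mm above the worktop when up; it moves down when pressed, in the pump frame it stays at x = 0, y = 0
- plunger (a joint): plunger stroke in m: 0 fully up, 0.025 fully down. A spring brings it up by itself; it takes about 4 N at the top and 12 N (up to 16 N with the pin at its stop) at the bottom. While it goes down the pin rises by about a third of the way it travels (about 8 mm for a full stroke; the first 1 or 2 mm of a stroke may lift nothing); while it comes up the pin stays
- pin_top (a point): centre of the top of the indicator pin, a 12 mm thick yellow pin standing in the black collared housing (26 mm wide, top 62 mm above the worktop) at x = -5 mm, y = +64 mm in the pump frame. The top is 66 mm above the worktop with the pin in, 106 mm with the pin fully out
- pin (a joint): how far the indicator pin has come out, in m: 0 in, 0.040 fully out at its stop. It starts between 0 and 0.010. It stays where it is left. The lowest 10 mm of the pin is a green band, which is hidden in the collar until the pin is nearly out and is wholly in sight above the collar when it is fully out. More strokes after that do no harm
- vent_tab (a point): centre of the top of the upright black tab of the vent slide, on the grey block (top 46 mm above the worktop) at y = -68 mm in the pump frame. The tab is 12 mm thick (x), 20 mm wide (y), its top 96 mm above the worktop and its foot on the block; with the slide at 0 it stands at x = -19 mm in the pump frame
- vent (a joint): vent slide in m along the pump's +x (from the red mark at the front end of the block to the green mark at its end near the reservoir): 0 fully open, 0.028 fully shut at its stop. It starts between 0 and 0.006, needs about 1.5 N to slide and stays where it is left
- beaker: clear glass beaker, 45 mm wide, 58 mm tall, loose, standing near the pump; origin: centre of its underside. To be left alone
- capbin: small white round bin of caps, 56 mm wide, 50 mm tall, loose, standing near the pump; origin: centre of its underside. To be left alone
- dropper_bottle: amber dropper bottle with a red rubber teat, 38 mm wide, 111 mm tall, loose, standing near the pump; origin: centre of its underside. To be left alone
- white_bottle: white bottle with a blue cap, 33 mm wide, 66 mm tall, loose, standing near the pump; origin: centre of its underside. To be left alone
- coverslips: small blue-and-white coverslip box, 31 x 31 x 20 mm, loose, standing near the pump; origin: centre of its underside. To be left alone

How it is judged (in metres and radians):
On the way, in this order (a step that is already met when the one before it is completed fails the run):
1. the vent slide is pushed shut (at least 24 of 28 mm) (value of joint vent above 0.024 m), for 0.2 s.
2. the pin has been pumped fully out (at least 37 of 40 mm) (value of joint pin above 0.037 m), for 0.2 s.
At the end, for the whole second after the job is handed in: The indicator pin is out by at least 37 of its 40 mm, the vent slide is shut by at least 24 of its 28 mm, the plunger is up (within 3 mm) and at rest, and each loose thing is within 20 mm of where it stood (value of joint pin above 0.037 m and value of joint vent above 0.024 m and value of joint plunger below 0.003 m and velocity of joint plunger below 0.01 m/s and distance of each of beaker, capbin, dropper_bottle, white_bottle, coverslips from where it was at the start of the episode below 0.02 m); the robot touches nothing.
It fails at once if the indicator pin is touched by the robot (only pumping may bring it out) (contact force between the arm and pin above 0.5 N).
It fails at once if the pump is pumped while the vent is still open (value of joint pin above 0.016 m and value of joint vent below 0.02 m).
It fails at once if a loose thing round the pump is moved by more than 20 mm, lifted or tipped (distance of any of beaker, capbin, dropper_bottle, white_bottle, coverslips from where it was at the start of the episode above 0.02 m or angle between any of beaker, capbin, dropper_bottle, white_bottle, coverslips's own z axis and vertical above 0.3 rad).
It also fails if it takes over 51 s, if anything falls off the work surface, if the arm or the gripper's body presses on something with over 40 N, if the wrist force passes 120 N, or if a joint passes its speed limit or range.

## Working session

There is one attempt and no reset: what is moved stays moved. The work goes in short steps, Python scripts to look and compute and a tool call to move; the robot and the scene stay as the last step left them, time stands still between calls to the robot, and variables do not carry over. Pictures are saved under pics/ and viewed, at most 10 in all, crops included, and the job is handed in when it is done.

Besides the shell and the picture viewer there is one more tool, called after "Request:" in YAML: its name, and indented under it one key for each argument. servo_tool: Moves the arm, as the interface text tells. Shift numbers are shares of 0.02 m and turn numbers shares of 90 degrees, none past 1 either way. Its arguments: {"type":"object","properties":{"commands":{"type":"array"},"newtons":{"type":"number"}},"required":["commands"]}

```bash
mkdir -p pics; cat > h.py <<'E'
import numpy as np,cv2
from plant import bot,imaging,finder
def cam(n):
    c=imaging.capture(n);R=cv2.Rodrigues(np.array(c["rvec"],float))[0];t=np.array(c["tvec"],float).ravel()
    f=240/np.tan(np.radians(c["fov_y"])/2)
    d=c["depth"].astype(float);v,u=np.mgrid[:480,:640]
    P=np.stack([(u-c["cx"])*d/f,(v-c["cy"])*d/f,d],-1)
    W=(P-t)@R;W[d==0]=np.nan
    return c,W,R,t,f
def save(c,n): cv2.imwrite("pics/"+n,c["color"][...,::-1])
E
python3 - <<'E'
from h import *
s=bot.read_state();print(s)
for n in("scene","top"):
    c,W,*_=cam(n);save(c,n+"1.png")
    for q in["pump","plunger_top","pin_top","vent_tab","beaker","capbin","dropper_bottle","white_bottle","coverslips"]:
        r=finder.boxes_of(q,n);print(n,q,[(np.round(x["centre"]),round(x["score"],2)) for x in r[:2]])
E
```

```text
{'t': 0.0, 'joint_positions': array([-1.29179321,  0.57651996,  0.02483861,  1.43788359, -0.01500439,
        1.1289808 , -0.0564784 ]), 'dq': array([-0.00020705, -0.00104102, -0.00017757, -0.00096274,  0.00079557,
        0.00024504, -0.00136407]), 'joint_torque': array([ 5.56334417e-04, -7.65771818e+01,  2.25087740e+00, -2.85955167e+01,
        1.53572427e-02,  1.28604658e-02, -2.27411272e-05]), 'ee_pos': array([239.39024464, 630.66007326, 230.4593019 ]), 'tool_rot': array([-1.07251739e-04,  1.80379366e-01,  9.83596787e-01, -7.96435364e-04]), 'force': array([-0.22265762, -0.31914226, -0.61425147]), 'moment': array([ 0.01342475,  0.02701388, -0.01716351]), 'gripper_force': 0.0, 'finger_gap': 85.27688171425183}
scene pump [(array([474., 192.,  20.]), 0.89), (array([601., 249.,  58.]), 0.49)]
scene plunger_top [(array([486., 204., 122.]), 0.57)]
scene pin_top [(array([474., 269.,  68.]), 0.55), (array([600., 249.,  60.]), 0.37)]
scene vent_tab [(array([482., 132.,  72.]), 0.94)]
scene beaker [(array([462., 330.,  38.]), 0.97), (array([481., 139.,  71.]), 0.49)]
scene capbin [(array([343., 174.,  35.]), 0.91)]
scene dropper_bottle [(array([599., 250.,  63.]), 0.66)]
scene white_bottle [(array([621., 166.,  35.]), 0.85)]
scene coverslips [(array([375., 120.,  20.]), 0.76)]
top pump [(array([485., 213.,  13.]), 0.9)]
top plunger_top [(array([491., 210., 125.]), 0.88)]
top pin_top [(array([491., 210., 125.]), 0.26)]
top vent_tab []
top beaker [(array([466., 347.,   0.]), 0.58)]
top capbin [(array([348., 187.,  40.]), 0.89)]
top dropper_bottle [(array([608., 260.,  62.]), 0.73)]
top white_bottle [(array([622., 177.,  52.]), 0.67)]
top coverslips [(array([376., 129.,  17.]), 0.66)]
```

View pics/scene1.png

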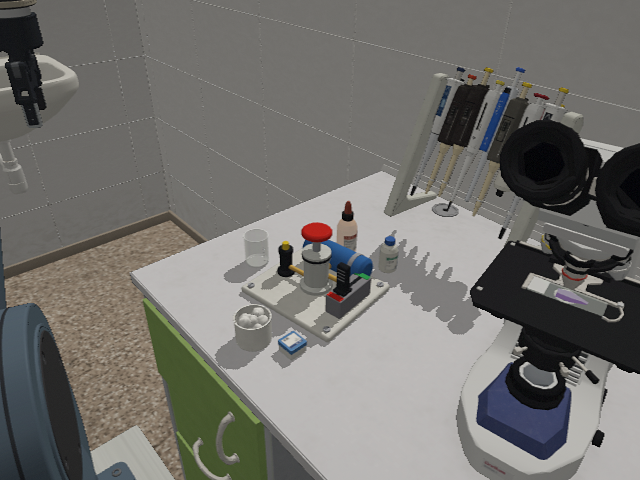

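View pics/top1.png

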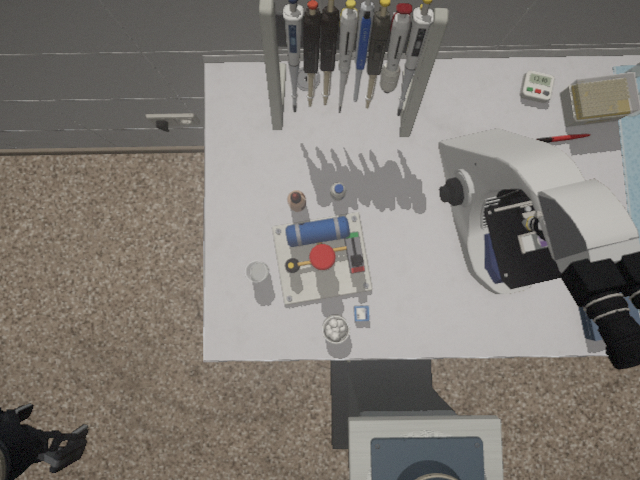

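The scene view shows the knob at (317,232), the pin at (285,250), the vent tab at (344,275) and the red mark at (337,296). The top view shows the knob at (322,257), the pin at (292,265), the tab at (356,258), with the plate turned slightly. Next I'll measure the pump pose.

```bash
python3 - <<'E'
from h import *
c,W,R,t,f=cam("top");I=c["color"].astype(int);z=W[...,2]
hsv=cv2.cvtColor(c["color"],cv2.COLOR_RGB2HSV)
near=(np.hypot(W[...,0]-490,W[...,1]-205)<150)
m=near&(z>6)&(z<18);m=cv2.morphologyEx(m.astype(np.uint8),cv2.MORPH_OPEN,np.ones((3,3)))
n,l,st,ce=cv2.connectedComponentsWithStats(m);k=1+np.argmax(st[1:,4])
pl=W[l==k];print("plate",cv2.minAreaRect(pl[:,:2].astype(np.float32)),np.median(pl[:,2]))
kn=near&(z>115)&(z<132);p=W[kn];print("knob",cv2.minEnclosingCircle(p[:,:2].astype(np.float32)),np.median(p[:,2]),kn.sum())
b=near&(hsv[...,0]>100)&(hsv[...,0]<130)&(hsv[...,1]>100)&(z>20)&(z<75)
n,l,st,ce=cv2.connectedComponentsWithStats(b.astype(np.uint8));k=1+np.argmax(st[1:,4])
p=W[l==k];print("res",cv2.minAreaRect(p[:,:2].astype(np.float32)),p[:,2].max())
for cn in("top","scene"):
    if cn=="scene": c,W,R,t,f=cam(cn);z=W[...,2]
    S=I if cn=="top" else c["color"].astype(int)
    d=(S.max(-1)<60)&(np.hypot(W[...,0]-490,W[...,1]-205)<110)&(z>84)&(z<102)
    p=W[d];print(cn,"tab",len(p),np.median(p,0),p.min(0),p.max(0)) if len(p) else print("no")
    hs=cv2.cvtColor(c["color"],cv2.COLOR_RGB2HSV) if cn=="scene" else hsv
    y=(hs[...,0]>20)&(hs[...,0]<35)&(hs[...,1]>150)&(np.hypot(W[...,0]-490,W[...,1]-205)<110)&(z>60)
    p=W[y];print(cn,"pin",len(p),np.median(p,0) if len(p) else 0,p[:,2].max() if len(p) else 0)
    r=finder.outline_of("vent_tab",cn)
    for o in r[:1]:
        p=W[o["pixels"]];print("tabnet",o["score"],len(p),np.nanmedian(p,0),np.nanmax(p[:,2]), np.nanmean(p[p[:,2]>85],0))
    big=cv2.resize(c["color"][200:320,235:395] if cn=="scene" else c["color"][180:300,250:410],None,fx=5,fy=5,interpolation=2)
    cv2.imwrite("pics/c_%s.png"%cn,big[...,::-1])
E
```

```text
plate ((492.0619812011719, 211.37551879882812), (169.79254150390625, 190.19683837890625), 8.564026832580566) 12.463247016131746
knob ((492.1776123046875, 211.41650390625), 24.800121307373047) 124.02214973172119 540
res ((551.0694580078125, 219.28863525390625), (29.95258140563965, 68.42032623291016), 8.116217613220215) 66.53361167088555
no
top pin 0 0 0
scene tab 128 [480.98036627 137.56269262  92.98759972] [476.88261277 129.38887449  84.23401576] [489.55759291 149.71087357  97.4446639 ]
scene pin 53 [474.2347289  270.19238152  69.45777278] 76.21351534912512
tabnet 0.93 402 [479.98900448 136.21503043  71.15003794] 97.44466389737771 [481.85405144 137.2719605   92.23274393]
```

View pics/c_top.png

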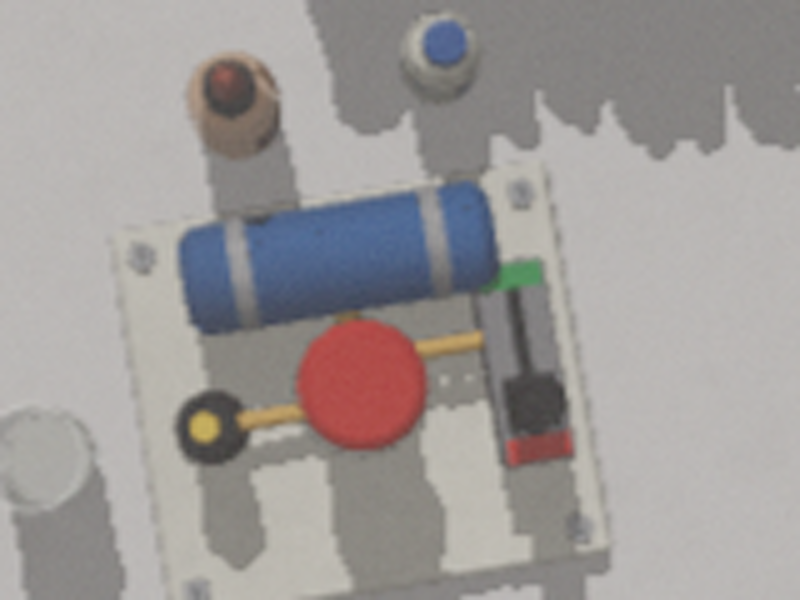

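The top crop shows the knob at (362,383), the pin at (205,427), the tab at (533,400) close to the red mark, and the green mark at (518,273). The plate is 170x190 mm, the knob is at z 124, and the pump centre is (492,211.4) with a yaw of 8.56°. The sizes all agree. I'll turn the tool to the pump axes, so that tool x = -pump x and tool y = pump y, and shut the fingers.

Request:
servo_tool:
  commands:
    - [[0,0,-0.0652,0,0,0,1],[0,0,-0.0652,0,0,0,1],[0,0,-0.0652,0,0,0,1],[0,0,-0.0652,0,0,0,1],[0,0,-0.0652,0,0,0,1],[0,0,0,-0.25,-1,0,1],[0,0,0,-0.25,-1,0,1],[0,0,0,-0.25,-1,0,1],[0,0,0,-0.25,-1,0,1],[0,0,0,-0.25,-1,0,1],[0,0,0,-0.25,-1,0,1],[0,0,0,-0.25,-1,0,1]]
  newtons: 30

```text
t: 2.2
ee_pos: [295.3, 496.9, 231.4]
tool_rot: [0.0, -0.075, 0.997, 0.0]
force: [0.6, 0.3, 0.4]
finger_gap: 0.2
gripper_force: 0.0
```

Request:
servo_tool:
  commands:
    - [[0,0,0,-0.25,-1,0,1],[0,0,0,-0.25,-1,0,1],[0,0,0,-0.25,-1,0,1],[0,0,0,-0.25,-1,0,1],[0,0,0,-0.25,-1,0,1],[0,0,0,-0.25,-1,0,1],[0,0,0,-0.25,-1,0,1],[0,0,0,-0.25,-1,0,1],[0,0,0,-0.25,-1,0,1],[0,0,0,-0.25,-1,0,1],[0,0,0,-0.25,-1,0,1],[0,0,0,-0.25,-1,0,1]]

```text
t: 3.2
ee_pos: [390.4, 268.5, 231.5]
tool_rot: [0.0, -0.075, 0.997, 0.0]
force: [1.1, 0.8, -0.1]
finger_gap: 0.2
gripper_force: 0.0
```

```bash
cat >> h.py <<'E'
def loc():
    s=bot.read_state();a=np.radians(8.56);d=s["ee_pos"]-[492.1,211.4,0]
    from scipy.spatial.transform import Rotation as Ro
    R=Ro.from_quat(np.array(s["tool_rot"])[[1,2,3,0]]).as_matrix()
    print("t",s["t"],"pump xyz",np.round([d[0]*np.cos(a)+d[1]*np.sin(a),-d[0]*np.sin(a)+d[1]*np.cos(a),d[2]],1),"F",np.round(s["force"],1),"gap",round(s["finger_gap"],1),"yaw",np.degrees(np.arctan2(R[1,1],R[0,1])).round(2),"z",R[:,2].round(3))
E
python3 -c "
from h import *
loc()"
```

```text
t 3.2 pump xyz [-92.1  71.6 231.5] F [ 1.1  0.8 -0.1] gap 0.2 yaw 98.55 z [ 0.  0. -1.]
```

Request:
servo_tool:
  commands:
    - [[0,0,0,-0.25,-1,0,1],[0,0,0,-0.25,-1,0,1],[0,0,0,-0.25,-1,0,1],[0,0,0,-0.25,-1,0,1],[0,0,0,-0.25,-1,0,1],[0,0,0,-0.25,-1,0,1],[0,0,0,-0.2,-0.7,0,1],[0,0,0,0,0,1,1],[0,0,0,0,0,1,1],[0,0,0,0,0,1,1],[0,0,0,0,0,1,1],[0,0,0,0,0,0,1]]

```text
t: 4.2
ee_pos: [441.9, 141.3, 148.7]
tool_rot: [-0.002, -0.075, 0.997, -0.001]
force: [-0.7, -0.5, -0.0]
finger_gap: -0.4
gripper_force: 0.0
```

```bash
python3 -c "
from h import *
loc()
c,*_=cam('scene');cv2.imwrite('pics/s2.png',cv2.resize(c['color'][140:340,200:440],None,fx=3,fy=3,interpolation=2)[...,::-1])"
```

```text
t 4.2 pump xyz [-60.  -61.8 148.7] F [-0.7 -0.5 -0. ] gap -0.4 yaw 98.56 z [-0.004 -0.002 -1.   ]
```

View pics/s2.png

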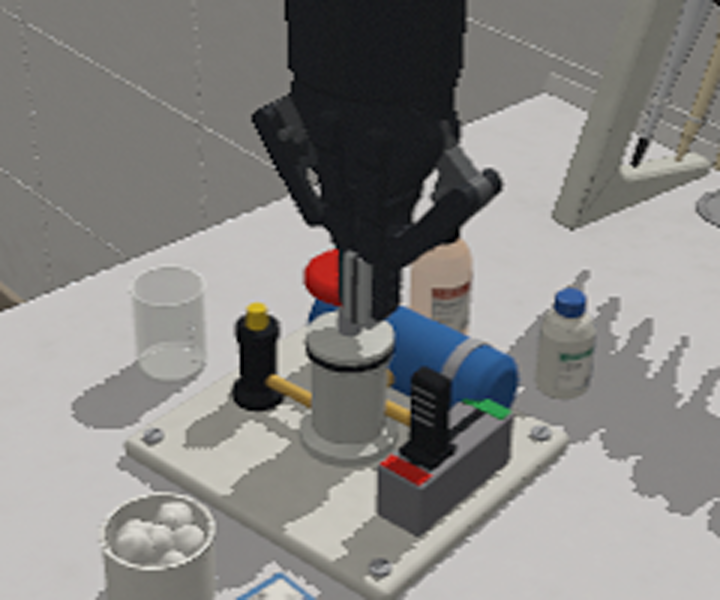

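The fingers are shut in front of the pump, and the tab at (432,410) still stands near the red mark at (405,470). I'll line up in y, go down to z ≈ 80 and push along +x.

Request:
servo_tool:
  commands:
    - [[0,0,0,0,-0.3,0.7,1],[0,0,0,0,0,0.9,1],[0,0,0,0,0,0.9,1],[0,0,0,0,0,0.9,1],[0,0,0,0,0,0,1],[0,0,0,-0.5,0,0,1],[0,0,0,-0.5,0,0,1],[0,0,0,-0.4,0,0,1],[0,0,0,-0.3,0,0,1],[0,0,0,-0.2,0,0,1],[0,0,0,0,0,0,1]]

```text
t: 5.17
ee_pos: [483.4, 141.9, 83.7]
tool_rot: [0.001, -0.074, 0.997, 0.0]
force: [0.2, -0.0, -0.0]
finger_gap: -0.1
gripper_force: 0.0
```

```bash
python3 -c "
from h import *
loc()"
```

```text
t 5.1667 pump xyz [-18.9 -67.4  83.7] F [ 0.2 -0.  -0. ] gap -0.1 yaw 98.53 z [ 0.001  0.001 -1.   ]
```

Request:
servo_tool:
  commands:
    - [[0,0,0,-0.2,0,0,1],[0,0,0,-0.2,0,0,1],[0,0,0,-0.2,0,0,1],[0,0,0,0,0,0,1]]

```text
t: 5.5
ee_pos: [493.6, 143.4, 83.2]
tool_rot: [-0.001, -0.075, 0.997, -0.0]
force: [-1.2, -0.6, 1.2]
finger_gap: -0.0
gripper_force: 0.7
```

```bash
python3 -c "
from h import *
loc()
c,*_=cam('scene');cv2.imwrite('pics/s3.png',cv2.resize(c['color'][180:340,240:440],None,fx=3.5,fy=3.5,interpolation=2)[...,::-1])"
```

```text
t 5.5 pump xyz [ -8.6 -67.5  83.2] F [-1.2 -0.6  1.2] gap -0.0 yaw 98.55 z [-0.001 -0.    -1.   ]
```

View pics/s3.png

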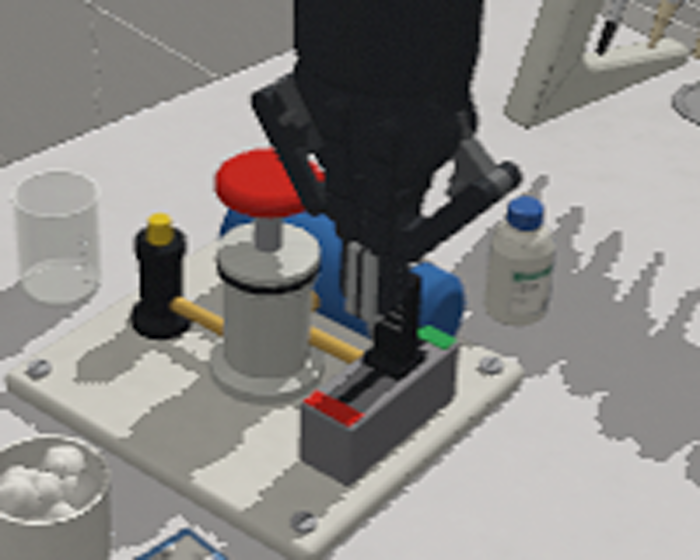

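The tab at (405,320) has nearly reached the green mark at (437,338) and the fingertips are on its front face. The slide is not against its stop yet, so I'll push on.

Request:
servo_tool:
  commands:
    - [[0,0,0,-0.2,0,0,1],[0,0,0,-0.1,0,0,1],[0,0,0,0,0,0,1]]

```text
t: 5.8
ee_pos: [494.4, 143.3, 82.5]
tool_rot: [-0.005, -0.075, 0.997, -0.001]
force: [-17.4, -2.3, 12.2]
finger_gap: 0.4
gripper_force: 9.2
```

```bash
python3 -c "
from h import *
loc()"
```

```text
t 5.8 pump xyz [ -7.8 -67.7  82.5] F [-17.4  -2.3  12.2] gap 0.4 yaw 98.59 z [-0.01  -0.003 -1.   ]
```

The force has risen to 17 N, with the tab front at x ≈ +3 as expected at the stop, so the vent is shut. Next I'll back off, rise and move over the plunger.

Request:
servo_tool:
  commands:
    - [[0,0,0,0.7,0,0,1],[0,0,0,0,0,-0.8,1],[0,0,0,0,0,-1,1],[0,0,0,0,0,-1,1],[0,0,0,0,0,-0.7,1],[0,0,0,-0.2,0.8,0,1],[0,0,0,-0.2,0.8,0,1],[0,0,0,-0.2,0.8,0,1],[0,0,0,-0.2,0.8,0,1],[0,0,0,0,0.2,0,1],[0,0,0,0,0,0,1]]

```text
t: 6.72
ee_pos: [491.7, 213.2, 153.2]
tool_rot: [0.0, -0.076, 0.997, 0.0]
force: [0.4, 0.8, -0.4]
finger_gap: -0.1
gripper_force: 0.0
```

```bash
python3 -c "
from h import *
loc()
c,W,*_=cam('scene')
p=W[finder.outline_of('vent_tab','scene')[0]['pixels']];q=p[p[:,2]>85];print(np.nanmean(q,0))
cv2.imwrite('pics/s4.png',cv2.resize(c['color'][180:340,240:440],None,fx=3.5,fy=3.5,interpolation=2)[...,::-1])"
```

```text
t 6.7167 pump xyz [-1.000e-01  1.800e+00  1.532e+02] F [ 0.4  0.8 -0.4] gap -0.1 yaw 98.68 z [ 0.     0.001 -1.   ]
[508.12828008 142.06119558  92.56165163]
```

View pics/s4.png

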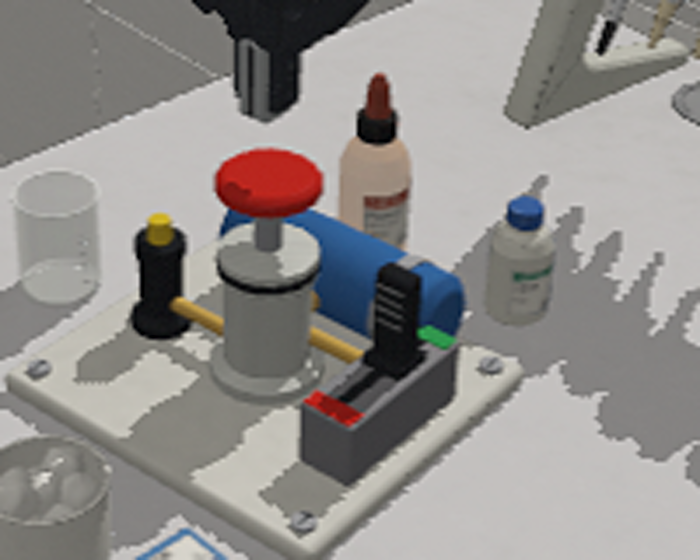

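The tab at (398,310) now stands by the green mark at (437,338), having moved 26.6 mm, and the fingertips hang over the knob. I'll make a first test stroke.

Request:
servo_tool:
  commands:
    - [[0,0,0,0,-0.05,0.9,1],[0,0,0,0,0,0.5,1],[0,0,0,0,0,0.5,1],[0,0,0,0,0,0.5,1],[0,0,0,0,0,0.4,1],[0,0,0,0,0,0,1],[0,0,0,0,0,0,1]]

```text
t: 7.4
ee_pos: [492.0, 209.3, 98.9]
tool_rot: [0.0, -0.074, 0.997, -0.0]
force: [-7.0, -5.5, 28.8]
finger_gap: -0.1
gripper_force: 14.0
```

Request:
servo_tool:
  commands:
    - [[0,0,0,0,0,-0.8,1],[0,0,0,0,0,-0.8,1],[0,0,0,0,0,0,1],[0,0,0,0,0,0,1],[0,0,0,0,0,0.5,1],[0,0,0,0,0,0.6,1],[0,0,0,0,0,0.5,1],[0,0,0,0,0,0,1],[0,0,0,0,0,0,1]]

```text
t: 8.15
ee_pos: [492.7, 210.8, 98.8]
tool_rot: [0.001, -0.074, 0.997, 0.0]
force: [-6.2, -3.2, 40.5]
finger_gap: 0.3
gripper_force: 20.0
```

```bash
cat >> h.py <<'E'
def pin():
    c,W,*_=cam('scene');hs=cv2.cvtColor(c["color"],cv2.COLOR_RGB2HSV);z=W[...,2]
    y=(hs[...,0]>20)&(hs[...,0]<34)&(hs[...,1]>150)&(np.hypot(W[...,0]-477,W[...,1]-272)<25)&(z>58)
    g=(hs[...,0]>40)&(hs[...,0]<85)&(hs[...,1]>100)&(np.hypot(W[...,0]-477,W[...,1]-272)<25)&(z>50)
    print("pin",y.sum(),np.nanpercentile(z[y],[2,98]) if y.any() else 0,"green",g.sum(),np.nanpercentile(z[g],[2,98]) if g.any() else 0)
    return c
E
python3 -c "
from h import *
loc();pin()"
```

```text
t 8.15 pump xyz [ 0.5 -0.7 98.8] F [-6.2 -3.2 40.5] gap 0.3 yaw 98.51 z [ 0.002  0.001 -1.   ]
pin 99 [62.19094109 93.07845749] green 0 0
```

Two strokes have lifted the pin by about 16 mm. I'll use slightly less depth to keep the force down.

Request:
servo_tool:
  commands:
    - [[0,0,0,0,0,-0.8,1],[0,0,0,0,0,-0.8,1],[0,0,0,0,0,0,1],[0,0,0,0,0,0,1],[0,0,0,0,0,0.5,1],[0,0,0,0,0,0.5,1],[0,0,0,0,0,0.5,1],[0,0,0,0,0,0,1],[0,0,0,0,0,0,1]]

```text
t: 8.95
ee_pos: [492.0, 210.9, 99.0]
tool_rot: [0.0, -0.074, 0.997, 0.0]
force: [-3.3, -1.4, 23.1]
finger_gap: 0.1
gripper_force: 11.4
```

Request:
servo_tool:
  commands:
    - [[0,0,0,0,0,-0.8,1],[0,0,0,0,0,-0.7,1],[0,0,0,0,0,0,1],[0,0,0,0,0,0,1],[0,0,0,0,0,0.5,1],[0,0,0,0,0,0.5,1],[0,0,0,0,0,0.5,1],[0,0,0,0,0,0,1],[0,0,0,0,0,0,1]]

```text
t: 9.7
ee_pos: [491.9, 210.9, 99.0]
tool_rot: [0.0, -0.074, 0.997, 0.0]
force: [-3.3, -1.8, 23.8]
finger_gap: -0.1
gripper_force: 11.7
```

Request:
servo_tool:
  commands:
    - [[0,0,0,0,0,-0.8,1],[0,0,0,0,0,-0.7,1],[0,0,0,0,0,0,1],[0,0,0,0,0,0,1],[0,0,0,0,0,0.5,1],[0,0,0,0,0,0.5,1],[0,0,0,0,0,0.5,1],[0,0,0,0,0,0,1],[0,0,0,0,0,0,1]]

```text
t: 10.45
ee_pos: [491.9, 210.9, 99.0]
tool_rot: [0.0, -0.075, 0.997, 0.0]
force: [-3.9, -2.0, 23.4]
finger_gap: -0.3
gripper_force: 11.6
```

```bash
python3 -c "
from h import *
loc();pin()"
```

```text
t 10.45 pump xyz [-0.3 -0.4 99. ] F [-3.9 -2.  23.4] gap -0.3 yaw 98.55 z [ 0.  0. -1.]
pin 103 [ 74.35724935 107.15494288] green 39 [61.16731908 72.21628735]
```

The pin top is near 106, and the green band shows from 61 to 72. I'll add two more strokes, which do no harm, with a little more rise at the top, then withdraw straight up.

Request:
servo_tool:
  commands:
    - [[0,0,0,0,0,-0.8,1],[0,0,0,0,0,-0.8,1],[0,0,0,0,0,0,1],[0,0,0,0,0,0,1],[0,0,0,0,0,0.6,1],[0,0,0,0,0,0.5,1],[0,0,0,0,0,0.5,1],[0,0,0,0,0,0,1],[0,0,0,0,0,0,1],[0,0,0,0,0,0,1]]

```text
t: 11.33
ee_pos: [492.1, 211.0, 99.0]
tool_rot: [0.0, -0.075, 0.997, 0.0]
force: [-1.9, -0.5, 19.9]
finger_gap: 0.0
gripper_force: 10.1
```

Request:
servo_tool:
  commands:
    - [[0,0,0,0,0,-0.8,1],[0,0,0,0,0,-0.8,1],[0,0,0,0,0,0,1],[0,0,0,0,0,0,1],[0,0,0,0,0,0.6,1],[0,0,0,0,0,0.5,1],[0,0,0,0,0,0.5,1],[0,0,0,0,0,0,1],[0,0,0,0,0,0,1],[0,0,0,0,0,0,1]]

```text
t: 12.17
ee_pos: [492.0, 211.0, 99.0]
tool_rot: [0.0, -0.075, 0.997, 0.0]
force: [-2.0, -0.7, 20.1]
finger_gap: -0.2
gripper_force: 9.9
```

Request:
servo_tool:
  commands:
    - [[0,0,0,0,0,-0.8,1],[0,0,0,0,0,-0.8,1],[0,0,0,0,0,-1,1],[0,0,0,0,0,-1,1],[0,0,0,0,0,-1,1],[0,0,0,0,0,-1,1],[0,0,0,0,0,-0.5,1],[0,0,0,0,0,0,1],[0,0,0,0,0,0,1],[0,0,0,0,0,0,1]]

```text
t: 13.0
ee_pos: [491.1, 210.6, 219.5]
tool_rot: [-0.001, -0.075, 0.997, -0.001]
force: [-0.3, -0.2, 0.3]
finger_gap: -0.0
gripper_force: 0.0
```

```bash
python3 -c "
from h import *
loc();c=pin()
p=finder.boxes_of('plunger_top','scene');print(p[:1])
cv2.imwrite('pics/s5.png',cv2.resize(c['color'][180:380,220:440],None,fx=2.9,fy=2.9,interpolation=2)[...,::-1])"
```

```text
t 13.0 pump xyz [ -1.1  -0.7 219.5] F [-0.3 -0.2  0.3] gap -0.0 yaw 98.56 z [-0.002 -0.001 -1.   ]
pin 106 [ 74.20858486 107.08802458] green 41 [60.1773557 73.1402021]
[{'centre': [487.2, 203.7, 122.5], 'score': 0.62}]
```

View pics/s5.png

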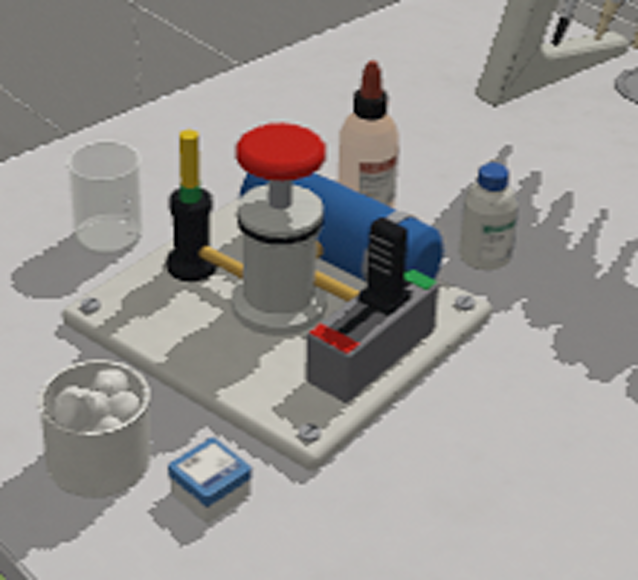

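The pin at (188,150) is fully out with its green band at (189,193) in sight. The plunger at (281,150) is up, the tab at (386,262) is at the green end, and the loose things are undisturbed.

```bash
python3 -c "
from h import *
print(bot.hand_in())"
```

```text
the job is handed in; nothing more can be done
None
```

The job is handed in, with no verdict returned; the last picture showed the vent shut, the pin fully out with its whole green band in sight, the plunger up, the arm clear and the loose things where they stood.

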